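Make up two baking kits

ROBOT

A 7-joint arm with a two-finger parallel gripper is mounted at the origin on the work surface. World frame = base frame: x ahead of the robot, y to its left, z up, the work surface at z = 0. Lengths are in m, angles in rad, forces in N, time in s.
With the tool pointing down it reaches from about 0.35 to 0.9 m from the base axis. Payload 7.2 kg.
Tool frame: the origin (TCP) lies midway between the tips of the shut fingers; the grasp point (between the pads) lies 19 mm behind it (env.grip_point_offset is the z of the grasp point in the tool frame, in m); z points along the fingers, y is the line along which they close (so a half turn about z gives the same grasp; the last joint's range is limited). The gripper opens to 85 mm and grips with 20 to 120 N. Pads are 22 mm wide; open, the fingers measure 114 mm over their backs; the gripper's body (76 mm by 85 mm) begins 54 mm behind the grasp point. The pads swing forward as they close: fully open they stand 13 mm farther back than shut.
Start: joints at [1.09, 0.411, -0.013, 1.596, 0.006, 1.134, -0.082], TCP at [0.251, -0.573, 0.231] pointing down, gripper open.
Joint ranges: [-2.95, 2.95], [-0.29, 1.99], [-1.47, 1.44], [0.14, 2.54], [-1.03, 4.17], [0.13, 1.85], [-2.86, 2.86]. Speed limits (rad/s): [2.39, 2.39, 3.01, 3.01, 3.14, 3.14, 3.14].

INTERFACE

Orientations are given as a unit quaternion [w, x, y, z].
In Python, from station import env gives the robot as it stands.
- The arm moves only by the tool step_arm, never from a script. Its argument "motion" is a list of rows, each an object of numbers: "jaw": the opening, from -1 (shut) to 1 (fully open); "dx", "dy", "dz": the shift along the tool's x, y, z scaled (see below); "rx", "ry", "rz": the turn, a rotation vector about the tool's x, y, z scaled (see below). In form: [{"jaw": .., "dx": .., "dy": .., "dz": .., "rx": .., "ry": .., "rz": ..}, ...]. A call has 1 to 20 rows; each row shifts and turns the commanded pose from where the row before left it, along the tool's axes as they then stand; what a row does not reach is not made up. The controller multiplies each number of a shift by 25 mm and each number of a turn by 0.15 rad. A row lasts 1/10 s, in which the tool goes at most 50 mm and 8.59 degrees, less where a joint would pass 70% of its speed; a pose out of reach is approached as far as the arm can. A call with a number of a shift or a turn outside -1 to 1 is refused whole. A call with a gripper value outside its range is refused whole. The fingers move at their own pace and stop on an object; "grip_force" is the grip in N (left out, the last holds). Time passes only in rows, so rows that do not move let the fingers close. It gives the time, the measured TCP pose, the force, the opening and the grip force at its end, in the units of the state.
- env.observe(): the state, without advancing time (a new reading comes with each control period).
- env.snapshot(name): name is "scene" or "top" or "wrist"; returns the picture (400x640x3 uint8, red, green, blue); there is no depth.
- env.camera_info(name): a dict with "intrinsics" (3x3 intrinsics, pixels), "k1" (the pictures are not rectified: a ray, as slopes to the right and down, at radius r is drawn at 1 + k1 r^2 times it, then the intrinsics apply), "rvec" (rotation vector, rad) and "tvec" (3), from world to camera coordinates, as OpenCV has them. Camera axes: x right, y down, z forward; pixel columns grow to the right and rows downward; lengths in m; the calibration is good to about 2 mm. A picture is of the moment at which its call begins: read the wrist's pose just before it. camera_info takes no time and is no camera call; for the wrist camera it gives the pose at the moment of the call.
- env.sign_off(): hands the job in; it is judged then, once.
Trained networks look in the newest picture that a camera, given by its name, has taken for a name from the list of things; names that differ only in an ending like _2 or _b are one class to them, and where a whole thing is asked for, a point or a joint stands for the part that bears it (a point fixed in the world has none). Each returns a list of dicts, best first, with "conf" (0 to 1); they miss things now and then, are a little off and sometimes report something else, mostly with a low value. They report only what shows in the picture. A call takes as long as a camera call. They do not tell look-alikes from the thing itself.
- env.search_frame(camera, query): "rect" ([left, top, width, height] in pixels, round what is visible of it).
- env.outline_of(camera, query): "pixels" (400x640 bool, what is visible of it) and "rect" ([left, top, width, height] in pixels, round what is visible of it).
The state is a dict: "time_s": time; "qpos": joint angles; "qvel": joint speeds; "effort": joint torques, N m; "ee_pos": TCP position; "tool_rot": TCP orientation; "ft_force": force on the tool from outside, world axes, zero at the start; "ft_torque": the same for the moment, N m; "finger_gap": opening from 0.0 (shut) to 1.0 (fully open); "grip_force": force on a finger pad.
Only numpy, scipy, OpenCV 4.12 (cv2) and the standard library are available. Lean on these libraries where they do the work, as an engineer would, in place of code of your own. Each camera call takes 0.05 s, during which the arm holds its last target. There are 200 camera calls.

TASK

Make up the two baking kits. In the big three-bay tray, lay the bamboo spatula flat along the long bay, stand the large muffin cup in the wider of the two short bays and the squat jar in the narrower one; in the small two-bay tray, stand the small muffin cup in the wider bay and the slim shaker in the narrower one. Everything must rest flat on the floor of its bay, cups, jar and shaker upright, and the ring cutter, the egg cup and the bamboo spoon stay where they are.

Things in the scene. Friction and masses are not known exactly. Their poses are not given: they have to be found in the camera images.
- spatula: Bamboo spatula with a square-ended flat blade, loose, lying flat, 150 long, about 30 g. Origin: mid-length on the underside, within 5 mm of the centre of mass; x points to the blade, z up. Handle x = -75 to +25, 14 wide, 14 high (grip across it at the origin); blade x = +25 to +75, 38 wide, 6 thick.
- large_cup: Large pink silicone muffin cup, loose, open side up: 45 high, outside diameter 52 at the foot and 62 at the rim, wall 4, firm (rigid). About 40 g; can be gripped across the outside near the rim. Origin: centre of the underside, z up.
- small_cup: Small pink silicone muffin cup, loose, open side up: 34 high, outside diameter 38 at the foot and 46 at the rim, wall 4, firm (rigid). About 25 g; can be gripped across the outside near the rim. Origin: centre of the underside, z up.
- squat_jar: Squat closed glass jar with a plain steel lid, loose, upright: 40 high, glass diameter 44, lid diameter 46 and 12 high. About 120 g. Origin: centre of the underside, z up.
- shaker: Slim steel cylindrical shaker with small holes in its flat top and a dark band, loose, upright: 60 high, diameter 34. About 110 g. Origin: centre of the underside, z up.
- big_tray: Big kit tray, grey floor, white rim and dividers, fixed, 188 (x) by 192 (y), three bays. Origin: centre of the underside. Bay floors 4 above the counter; walls 6 thick, tops 10 above the counter. Bays (inside x by y; centre x, y): long 90 by 180 at (-43, 0); wider short bay 80 by 100 at (48, -40); narrower short bay 80 by 74 at (48, 53).
- small_tray: Small kit tray, same make, fixed to the counter, 88 (x) by 148 (y), two bays. Origin: centre of the underside. The floor is 4 above the counter, walls 6 thick with tops 10 above the counter. Wider bay: inside 76 (x) by 76 (y), centre at (0, -30). Narrower bay: 76 (x) by 54 (y), centre at (0, 41).
- cutter: Steel ring cutter, loose, not part of a kit, to be left in place: outside diameter 58, inside 52, 30 high, open through. Origin: centre of the underside, z up.
- egg_cup: White ceramic egg cup, loose, not part of a kit, to be left in place: 50 high, diameter 46 at the rim, 42 at the foot. Origin: centre of the underside, z up.
- spoon: Bamboo spoon with a round bowl end, loose, not part of a kit, to be left in place: 145 long, the same handle as the spatula's (x = -75 to +25, 14 wide and high), round end of diameter 44 and 8 thick centred at x = +47. Origin on the underside at the handle's x = 0, z up; x points to the round end.
Not all that is in view belongs to the job. What is shaped like the squat_jar but purple is not meant. What is shaped like the shaker but yellow is not meant.

How it is judged:
At the end, for the whole second after the job is handed in: All at rest flat on their bay floors (3 mm, 0.1 rad), origins off bay centres (tray x, y) by at most: spatula 30, 18 mm (0.4 rad off the bay, either end first), large cup 16, 26, jar 20, 17, small cup 21, 21, shaker 22, 12. Cutter, egg cup and spoon within 30 mm of their starts (x of spatula in the frame of big_tray between -0.073 and -0.013 m and y of spatula in the frame of big_tray between -0.018 and 0.018 m and z of spatula in the frame of big_tray between 0.0015 and 0.007 m and angle between each of spatula, large_cup, squat_jar, small_cup, shaker's own z axis and vertical below 0.1 rad and linear speed of each of spatula, large_cup, squat_jar, small_cup, shaker below 0.02 m/s and angular speed of each of spatula, large_cup, squat_jar, small_cup, shaker below 0.2 rad/s and angle between the x axis of spatula and the y axis of big_tray, either way round below 0.4 rad and x of large_cup in the frame of big_tray between 0.032 and 0.064 m and y of large_cup in the frame of big_tray between -0.066 and -0.014 m and z of large_cup in the frame of big_tray between 0.0015 and 0.007 m and x of squat_jar in the frame of big_tray between 0.028 and 0.068 m and y of squat_jar in the frame of big_tray between 0.036 and 0.07 m and z of squat_jar in the frame of big_tray between 0.0015 and 0.007 m and x of small_cup in the frame of small_tray between -0.021 and 0.021 m and y of small_cup in the frame of small_tray between -0.051 and -0.009 m and z of small_cup in the frame of small_tray between 0.0015 and 0.007 m and x of shaker in the frame of small_tray between -0.022 and 0.022 m and y of shaker in the frame of small_tray between 0.029 and 0.053 m and z of shaker in the frame of small_tray between 0.0015 and 0.007 m and distance of each of cutter, egg_cup, spoon from where it was at the start of the episode below 0.03 m); the robot touches nothing.
It fails at once if the ring cutter is moved more than 30 mm (distance of cutter from where it was at the start of the episode above 0.03 m).
It fails at once if the egg cup is moved more than 30 mm (distance of egg_cup from where it was at the start of the episode above 0.03 m).
It fails at once if the bamboo spoon is moved more than 30 mm (distance of spoon from where it was at the start of the episode above 0.03 m).
It also fails if it takes over 128 s, if anything falls off the work surface, if the arm or the gripper's body presses on something with over 40 N, if the wrist force passes 120 N, or if a joint passes its speed limit or range.

## Working session

There is one attempt and no reset: what is moved stays moved. The work goes in short steps, Python scripts to look and compute and a tool call to move; the robot and the scene stay as the last step left them, time stands still between calls to the robot, and variables do not carry over. Pictures are saved under pics/ and viewed, at most 14 in all, crops included, and the job is handed in when it is done.

Besides the shell and the picture viewer there is one more tool, called after "Call:" as name([rows], argument=value, ...), one row to a line, values as JSON. step_arm: Moves the arm, as the interface text tells. Its arguments: {"type":"object","properties":{"motion":{"type":"array"},"grip_force":{"type":"number"}},"required":["motion"]}

```bash
ls; mkdir -p pics
python3 - <<'E'
from station import env
import cv2
for n in ("top","scene"):
    im=env.snapshot(n); cv2.imwrite(f"pics/{n}0.png",im[:,:,::-1]); print(n,env.camera_info(n))
    for q in "spatula large_cup small_cup squat_jar shaker big_tray small_tray cutter egg_cup spoon".split():
        print(q,[(round(d['conf'],2),[int(v) for v in d['rect']]) for d in env.search_frame(n,q)][:4])
s=env.observe(); print(s)
E
```

```text
pics
top {'intrinsics': array([[510.37096671,   0.        , 313.30898764],
       [  0.        , 510.37096671, 196.70269723],
       [  0.        ,   0.        ,   1.        ]]), 'k1': -0.08016439169370272, 'rvec': array([ 2.19942157, -1.98881465,  0.23519971]), 'tvec': array([-0.04803394,  0.58362011,  0.94889331])}
spatula [(0.83, [314, 241, 23, 78])]
large_cup [(0.71, [369, 174, 32, 34]), (0.3, [243, 214, 21, 18])]
small_cup [(0.68, [364, 221, 23, 23])]
squat_jar [(0.95, [313, 169, 19, 27]), (0.77, [288, 127, 18, 25])]
shaker [(0.72, [234, 245, 16, 22]), (0.56, [242, 213, 21, 22]), (0.3, [120, 189, 94, 94])]
big_tray [(0.89, [119, 188, 94, 93])]
small_tray [(0.62, [431, 240, 78, 52])]
cutter [(0.85, [251, 164, 29, 27])]
egg_cup [(0.68, [303, 213, 21, 22])]
spoon [(0.89, [325, 114, 23, 65])]
scene {'intrinsics': array([[494.73421412,   0.        , 313.95275923],
       [  0.        , 494.73421412, 200.66647635],
       [  0.        ,   0.        ,   1.        ]]), 'k1': -0.002010458187981802, 'rvec': array([ 1.17150586,  2.42068696, -0.93368992]), 'tvec': array([ 0.36195138, -0.322
[... 519 characters left out ...]
8980404,  0.41106305, -0.01268461,  1.59619966,  0.00560431,
        1.13425054, -0.08216067]), 'qvel': array([ 3.24294096e-04,  1.73908760e-04, -1.36651853e-04, -7.58720811e-04,
        4.74348008e-04,  1.92163845e-05, -1.22328888e-03]), 'effort': array([ 3.09933448e-04, -6.00418353e+01,  6.80686869e-01, -2.99740130e+01,
        1.37356194e-02,  1.97944166e-03,  3.86759041e-06]), 'ee_pos': array([ 0.25072117, -0.57253169,  0.23132075]), 'tool_rot': array([5.65552446e-05, 9.78772092e-01, 2.04951673e-01, 1.12928320e-05]), 'ft_force': array([-0.06052694,  1.08486494,  0.2348417 ]), 'ft_torque': array([ 0.03941934, -0.00610854, -0.02892989]), 'grip_force': 0.0, 'finger_gap': 1.0019652857976584}
```

View pics/top0.png

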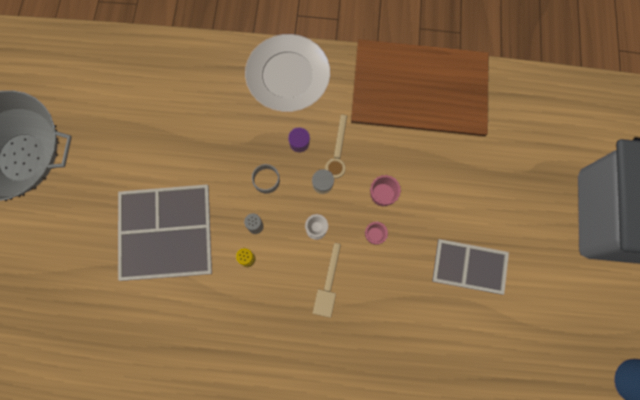

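View pics/scene0.png

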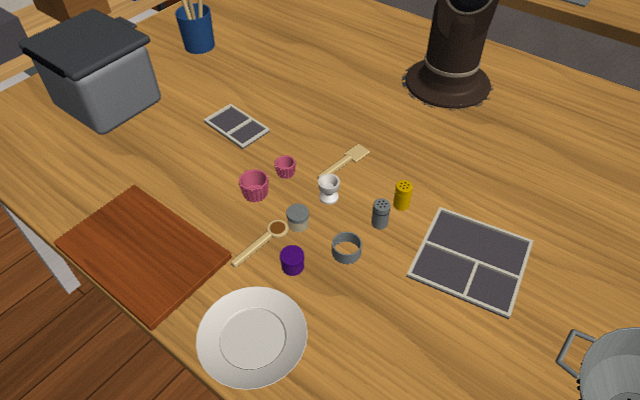

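The top view shows the big tray at (165,232), the small tray at (471,266), the large cup at (384,191), the small cup at (375,233) and the steel-lidded jar at (323,180). The shaker is at (254,222) and the spatula runs from (335,245) to (324,303). The purple jar (299,139) and yellow shaker (245,257) are the decoys. Next I'll fit poses from the masks in both cameras.

```bash
cat > h.py <<'E'
from station import env
import numpy as np, cv2, json
from scipy.optimize import least_squares
def cyl(rz):  # [(r,z),...]
    a=np.linspace(0,2*np.pi,48,endpoint=False)
    return np.concatenate([np.c_[r*np.cos(a),r*np.sin(a),0*a+z] for r,z in rz])/1e3
def box(x0,x1,y0,y1,z0,z1): return np.array([[x,y,z] for x in(x0,x1) for y in(y0,y1) for z in(z0,z1)])/1e3
M={'spatula':[box(-75,25,-7,7,0,14),box(25,75,-19,19,0,6)],'large_cup':[cyl([(26,0),(31,45)])],'small_cup':[cyl([(19,0),(23,34)])],
'squat_jar':[cyl([(22,0),(22,28),(23,28),(23,40)])],'shaker':[cyl([(17,0),(17,60)])],'big_tray':[box(-94,94,-96,96,0,10)],'small_tray':[box(-44,44,-74,74,0,10)],
'cutter':[cyl([(29,0),(29,30)])],'egg_cup':[cyl([(21,0),(23,50)])],'spoon':[box(-75,25,-7,7,0,14),cyl([(22,0),(22,8)])+[.047,0,0]]}
def proj(ci,P):
    R=cv2.Rodrigues(np.array(ci['rvec']))[0]; c=P@R.T+ci['tvec']; u=c[:,:2]/c[:,2:]
    u=u*(1+ci['k1']*(u**2).sum(1,keepdims=True)); K=ci['intrinsics']
    return u*[K[0,0],K[1,1]]+[K[0,2],K[1,2]]
def ray(ci,uv,z):
    K=ci['intrinsics']; d=np.array([(uv[0]-K[0,2])/K[0,0],(uv[1]-K[1,2])/K[1,1]]); u=d.copy()
    for _ in range(20): u=d/(1+ci['k1']*(u@u))
    R=cv2.Rodrigues(np.array(ci['rvec']))[0]; o=-R.T@ci['tvec']; v=R.T@np.r_[u,1]; return (o+v*(z-o[2])/v[2])[:2]
def render(ci,name,p,z=0,S=8):
    m=np.zeros((400*S,640*S),np.uint8); c,s=np.cos(p[2]),np.sin(p[2])
    for part in M[name]:
        P=part@np.array([[c,s,0],[-s,c,0],[0,0,1]])+[p[0],p[1],z]
        h=cv2.convexHull(np.round((proj(ci,P)+.5)*S).astype(np.int32)); cv2.fillConvexPoly(m,h,1)
    return m
def mom(m,S=1):
    q=cv2.moments(m,True); 
    return np.array([q['m10']/q['m00']/S,q['m01']/q['m00']/S])+.5/S-.5, np.array([q['mu20'],q['mu11'],q['mu02']])/q['m00']/S**2, q['m00']/S**2
def fit(name,obs,z=0,yaws=None):
    """obs: list of (ci,mask)"""
    tg=[mom(m.astype(np.uint8)) for _,m in obs]
    x0=ray(obs[0][0],tg[0][0],z+.01); best=None
    def f(p,full=yaws is not None):
        r=[]
        for (ci,_),t in zip(obs,tg):
            a=mom(render(ci,name,np.r_[p,0][:3],z),8); r+=list(a[0]-t[0])
            if full: r+=list((a[1]-t[1])/40)
        return np.array(r)
    for y in (yaws if yaws is not None else [None]):
        s=least_squares(f,x0 if y is None else np.r_[x0,y],diff_step=None if False else 0.01,x_scale=[.1,.1] if y is None else [.1,.1,1])
        if best is None or s.cost<best.cost: best=s
    p=np.r_[best.x,0][:3]
    iou=[]
    for ci,m in obs:
        r=cv2.resize(render(ci,name,p,z)*255,(640,400),interpolation=cv2.INTER_AREA)>127; iou.append((r&m).sum()/(r|m).sum())
    return p,best.fun.round(2),np.round(iou,2)
def look(cam): 
    im=env.snapshot(cam); return env.camera_info(cam),im
def mask(cam,name,near=None):
    o=env.outline_of(cam,name)
    if near is not None: o=[d for d in o if np.hypot(d['rect'][0]+d['rect'][2]/2-near[0],d['rect'][1]+d['rect'][3]/2-near[1])<25]
    return np.array(o[0]['pixels'],bool) if o else None
E
cat > m.py <<'E'
from h import *
near={'top':dict(spatula=(325,280),large_cup=(385,191),small_cup=(375,233),squat_jar=(323,181),shaker=(253,223),big_tray=(165,233),small_tray=(470,266),cutter=(265,178),egg_cup=(314,225),spoon=(336,146)),
'scene':dict(spatula=(340,161),large_cup=(252,187),small_cup=(285,166),squat_jar=(297,216),shaker=(380,214),big_tray=(470,261),small_tray=(236,126),cutter=(346,248),egg_cup=(329,190),spoon=(256,245))}
obs={}
for cam in near:
    ci,_=look(cam)
    for n,c in near[cam].items():
        m=mask(cam,n,c)
        if m is None: print('miss',cam,n)
        else: obs.setdefault(n,[]).append((ci,m))
res={}
for n in M:
    yw=np.arange(0,6.28,.785) if n in('spatula','spoon') else ([0.1,-.1,1.6,1.4,.8,-.8] if 'tray' in n else None)
    if n in('spatula','spoon'): yw=yw
    p,r,i=fit(n,obs[n],0,yw); res[n]=list(map(float,p)); print(n,p.round(4),r,i)
    for o in obs[n]: q=fit(n,[o],0,yw); print('   ',q[0].round(4),q[2])
json.dump(res,open('poses.json','w'))
E
time python3 m.py
```

```text
spatula [ 0.4287 -0.0364  3.0596] [-0.57  1.11 -0.17  0.37  0.28 -1.28  1.05  0.31 -0.65  0.73] [0.8  0.78]
    [ 0.4312 -0.038   3.0185] [0.97]
    [ 0.4239 -0.0361  3.0486] [0.76]
large_cup [ 0.6209 -0.1328  0.    ] [-0.51  0.41 -0.69 -0.08] [0.94 0.92]
    [ 0.6219 -0.1338  0.    ] [0.96]
    [ 0.6202 -0.1315  0.    ] [0.93]
small_cup [ 0.5321 -0.1225  0.    ] [-0.39 -0.06 -0.33 -0.45] [0.94 0.92]
    [ 0.5321 -0.1234  0.    ] [0.96]
    [ 0.5328 -0.121   0.    ] [0.95]
squat_jar [ 0.6305 -0.0045  0.    ] [-0.49  0.19 -0.47 -0.11] [0.94 0.9 ]
    [ 0.6311 -0.0055  0.    ] [0.96]Traceback (most recent call last):
  File "m.py", line 16, in <module>
    for o in obs[n]: q=fit(n,[o],0,yw); print('   ',q[0].round(4),q[2])
                       ~~~^^^^^^^^^^^^
  File "h.py", line 39, in fit
    s=least_squares(f,x0 if y is None else np.r_[x0,y],diff_step=None if False else 0.01,x_scale=[.1,.1] if y is None else [.1,.1,1])
    return func(*args, **kwargs)
    result = trf(vector_fun.fun, vector_fun.jac, x0, f0, J0, lb, ub, ftol, xtol,
                 gtol, max_nfev, x_scale, loss_func
[... 283 characters left out ...]
self._update_fun()
    ~~~~~~~~~~~~~~~~^^
    self.f = self.fun_wrapped(xp_copy(self.x))
             ~~~~~~~~~~~~~~~~^^^^^^^^^^^^^^^^^
    return np.atleast_1d(self.fun(x))
                         ~~~~~~~~^^^
    return self.f(x, *self.args, **self.kwargs)
           ~~~~~~^^^^^^^^^^^^^^^^^^^^^^^^^^^^^^
  File "h.py", line 35, in f
    a=mom(render(ci,name,np.r_[p,0][:3],z),8); r+=list(a[0]-t[0])
  File "h.py", line 27, in mom
    return np.array([q['m10']/q['m00']/S,q['m01']/q['m00']/S])+.5/S-.5, np.array([q['mu20'],q['mu11'],q['mu02']])/q['m00']/S**2, q['m00']/S**2
                     ~~~~~~~~^~~~~~~~~
ZeroDivisionError: float division by zero

real	2m30.673s
user	2m24.110s
sys	0m0.656s
```

```bash
python3 - <<'E'
s=open('h.py').read()
a=s.index("    for y in (yaws"); b=s.index("    p=np.r_[best.x,0]")
s=s[:a]+"""    for y in (yaws if yaws is not None else [None]):
        b=x0 if y is None else np.r_[x0,y]; sc=np.array([.05,.05,1.])[:len(b)]
        g=lambda q: f(b+(q-1)*sc)
        s=least_squares(g,np.ones(len(b)),diff_step=.03,max_nfev=12); s.x=b+(s.x-1)*sc
        if best is None or s.cost<best.cost: best=s
"""+s[b:]
s=s.replace("S=8","S=4").replace("z),8)","z),4)")
open('h.py','w').write(s)
m=open('m.py').read()
m=m[:m.index("    for o in obs")]+m[m.index("json.dump"):]
m=m.replace("np.arange(0,6.28,.785) if n in('spatula','spoon')","([3.02] if n=='spatula' else [.1,-.1,.2])if n in('spatula','spoon')").replace("[0.1,-.1,1.6,1.4,.8,-.8]","[0.03,-.15]").replace("obs[n],0,yw","obs[n][:1] if yw else obs[n],0,yw")
m+="""
for n in ('big_tray','small_tray'): print(n,fit(n,obs[n][1:],0,[res[n][2]]))
"""
open('m.py','w').write(m)
E
time python3 m.py
```

```text
miss scene squat_jar
spatula [ 0.4321 -0.0381  3.0044] [-0.01  0.04  0.12 -0.17  0.33] [0.89]
large_cup [ 0.6213 -0.1333  0.    ] [-0.35  0.3  -0.38 -0.01] [0.95 0.94]
small_cup [ 0.532  -0.1225  0.    ] [-0.31  0.3  -0.45  0.02] [0.94 0.87]
squat_jar [ 0.6309 -0.0041  0.    ] [0.01 0.01] [0.92]
shaker [0.5258 0.1272 0.    ] [-0.11  0.52 -0.32  0.53] [0.91 0.94]
big_tray [0.494  0.3166 0.2382] [ 0.03  0.01 -0.04 -0.1  -0.03] [0.95]
small_tray [ 0.4847 -0.3263 -0.0872] [-0.1   0.02 -0.23 -0.06 -0.01] [0.97]
cutter [0.627  0.1162 0.    ] [-0.39  0.67 -0.63  0.4 ] [0.5  0.71]
egg_cup [0.5329 0.0006 0.    ] [-0.64  0.15 -0.65 -0.27] [0.93 0.86]
spoon [ 0.6936 -0.0307 -0.0513] [ 0.01  0.03  0.03 -0.15  0.61] [0.39]
big_tray (array([0.49253313, 0.31593786, 0.39792114]), array([ 0.04, -0.08,  0.02, -0.15, -0.09]), array([0.84]))
small_tray (array([ 0.48539649, -0.32438893, -0.10753631]), array([-0.  ,  0.06,  0.07,  0.08,  0.12]), array([0.96]))
real	0m20.965s
user	0m14.965s
sys	0m0.421s
```

```bash
cat > m2.py <<'E'
from h import *
from scipy.optimize import minimize
ci,_=look('top'); res=json.load(open('poses.json'))
for n,c in dict(spatula=(325,280),big_tray=(165,233),small_tray=(470,266),spoon=(336,146)).items():
    m=mask('top',n,c)
    if m is None: print('miss',n); continue
    if n=='spoon': res[n][2]=3.05; res[n][:2]=ray(ci,mom(m.astype(np.uint8))[0],.01)
    if n=='big_tray': res[n][2]=0.03
    t=cv2.resize(m.astype(np.float32),None,fx=4,fy=4,interpolation=cv2.INTER_NEAREST)
    f=lambda d:np.abs(cv2.blur(render(ci,n,np.array(res[n])+d*[.01,.01,.1])*1.,(5,5))-cv2.blur(t,(5,5))).sum()/t.sum()
    s=min((minimize(f,[0,0,a],method='Nelder-Mead',options=dict(initial_simplex=np.array([[0,0,a],[1,0,a],[0,1,a],[0,0,a+1]]),maxiter=80)) for a in(0,-.8)),key=lambda s:s.fun)
    res[n]=list(map(float,np.array(res[n])+s.x*[.01,.01,.1])); print(n,np.round(res[n],4),s.fun)
    w=np.array([ray(ci,p,.01) for p in cv2.findContours(m.astype(np.uint8),0,2)[0][0][:,0]*1.]); print(cv2.minAreaRect((w*1e3).astype(np.float32)))
json.dump(res,open('poses.json','w'))
E
python3 m2.py
```

```text
spatula [ 0.4319 -0.038   3.0239] 0.06788347234196437
((431.9201965332031, -38.28291320800781), (37.89532470703125, 151.1751708984375), 83.02954864501953)
big_tray [0.4938 0.3172 0.1767] 0.01747288251433256
((492.77642822265625, 315.29803466796875), (191.4723663330078, 195.09039306640625), 9.890718460083008)
small_tray [ 0.4858 -0.3264 -0.093 ] 0.041870611548393874
((484.98101806640625, -325.43682861328125), (150.07029724121094, 88.75138854980469), 84.89545440673828)
spoon [ 0.7157 -0.0309  3.0702] 0.14866724754154734
((717.5339965820312, -38.1484489440918), (42.58168411254883, 142.69114685058594), 78.376953125)
```

```bash
cat > p.py <<'E'
from h import *
import sys
from scipy.spatial.transform import Rotation as Ro
res=json.load(open('poses.json'))
B=dict(spat=('big_tray',-43,0),lc=('big_tray',48,-40),jar=('big_tray',48,53),sc=('small_tray',0,-30),shk=('small_tray',0,41))
def bay(k):
    t,a,b=B[k]; x,y,w=res[t]; return np.array([x+(a*np.cos(w)-b*np.sin(w))/1e3,y+(a*np.sin(w)+b*np.cos(w))/1e3])
def plan(*wps):
    o=env.observe(); R=Ro.from_quat(np.roll(o['tool_rot'],-1)).as_matrix(); th=np.arctan2(R[1,0],R[0,0])
    p=np.array(o['ee_pos']); print('t',round(o['time_s'],2),'p',p.round(4),'th',th.round(3),'tilt',R[2,2].round(4),'gap',round(o['finger_gap']*85,1),'f',round(o['grip_force'],1),'q7',o['qpos'][6].round(2))
    for x,y,z,t in wps:
        d=np.array([x,y,z])-p; rz=-(t-th)/.15
        u=np.array([d[0]*np.cos(t)+d[1]*np.sin(t),d[0]*np.sin(t)-d[1]*np.cos(t),-d[2]])/.025
        n=max(1,int(np.ceil(abs(u).max()))); print(f'-> rz {rz:.2f} | shift {u.round(2)} = {n} x {(u/n).round(2)}'); p=np.array([x,y,z]); th=t
if __name__=='__main__':
    print({k:bay(k).round(4) for k in B})
    s=res['small_cup']; b=bay('sc'); t=-.09
    plan((s[0],s[1],.09,t),(s[0],s[1],.007,t),(s[0],s[1],.1,t),(*b,.1,t),(*b,.012,t))
E
python3 p.py
```

```text
{'spat': array([0.4515, 0.3097]), 'lc': array([0.5481, 0.2863]), 'jar': array([0.5318, 0.3778]), 'sc': array([ 0.483 , -0.3563]), 'shk': array([ 0.4896, -0.2856])}
t 3.55 p [ 0.2507 -0.5725  0.2313] th 0.413 tilt -1.0 gap 85.0 f 0.0 q7 -0.08
-> rz 3.35 | shift [  9.59 -18.94   5.65] = 19 x [ 0.5 -1.   0.3]
-> rz -0.00 | shift [ 0.   -0.    3.32] = 4 x [ 0.   -0.    0.83]
-> rz -0.00 | shift [ 0.   -0.   -3.72] = 4 x [ 0.   -0.   -0.93]
-> rz -0.00 | shift [-1.11  9.49 -0.  ] = 10 x [-0.11  0.95 -0.  ]
-> rz -0.00 | shift [ 0.   -0.    3.52] = 4 x [ 0.   -0.    0.88]
```

Call:
step_arm([
  {"jaw":1,"dz":0.5,"rz":0.84},
  {"jaw":1,"dz":0.5,"rz":0.84},
  {"jaw":1,"dz":0.5,"rz":0.84},
  {"jaw":1,"dz":0.5,"rz":0.83},
  {"jaw":1,"dx":0.5,"dy":-1,"dz":0.2},
  {"jaw":1,"dx":0.5,"dy":-1,"dz":0.2},
  {"jaw":1,"dx":0.5,"dy":-1,"dz":0.2},
  {"jaw":1,"dx":0.5,"dy":-1,"dz":0.2},
  {"jaw":1,"dx":0.5,"dy":-1,"dz":0.2},
  {"jaw":1,"dx":0.5,"dy":-1,"dz":0.2},
  {"jaw":1,"dx":0.5,"dy":-1,"dz":0.2},
  {"jaw":1,"dx":0.5,"dy":-1,"dz":0.2},
  {"jaw":1,"dx":0.5,"dy":-1,"dz":0.2},
  {"jaw":1,"dx":0.5,"dy":-1,"dz":0.2},
  {"jaw":1,"dx":0.5,"dy":-1,"dz":0.2},
  {"jaw":1,"dx":0.5,"dy":-1,"dz":0.2},
  {"jaw":1,"dx":0.5,"dy":-1,"dz":0.2},
  {"jaw":1,"dx":0.5,"dy":-1,"dz":0.2},
  {"jaw":1,"dx":0.5,"dy":-1,"dz":0.2},
  {"jaw":1,"dx":0.5,"dy":-1,"dz":0.2},
], grip_force=30)

```text
invalid input
```

```bash
python3 p.py
```

```text
{'spat': array([0.4515, 0.3097]), 'lc': array([0.5481, 0.2863]), 'jar': array([0.5318, 0.3778]), 'sc': array([ 0.483 , -0.3563]), 'shk': array([ 0.4896, -0.2856])}
t 3.55 p [ 0.2507 -0.5725  0.2313] th 0.413 tilt -1.0 gap 85.0 f 0.0 q7 -0.08
-> rz 3.35 | shift [  9.59 -18.94   5.65] = 19 x [ 0.5 -1.   0.3]
-> rz -0.00 | shift [ 0.   -0.    3.32] = 4 x [ 0.   -0.    0.83]
-> rz -0.00 | shift [ 0.   -0.   -3.72] = 4 x [ 0.   -0.   -0.93]
-> rz -0.00 | shift [-1.11  9.49 -0.  ] = 10 x [-0.11  0.95 -0.  ]
-> rz -0.00 | shift [ 0.   -0.    3.52] = 4 x [ 0.   -0.    0.88]
```

Call:
step_arm([
  {"jaw":1,"dx":0,"dy":0,"dz":0.5,"rx":0,"ry":0,"rz":0.84},
  {"jaw":1,"dx":0,"dy":0,"dz":0.5,"rx":0,"ry":0,"rz":0.84},
  {"jaw":1,"dx":0,"dy":0,"dz":0.5,"rx":0,"ry":0,"rz":0.84},
  {"jaw":1,"dx":0,"dy":0,"dz":0.5,"rx":0,"ry":0,"rz":0.83},
  {"jaw":1,"dx":0.5,"dy":-1,"dz":0.2,"rx":0,"ry":0,"rz":0},
  {"jaw":1,"dx":0.5,"dy":-1,"dz":0.2,"rx":0,"ry":0,"rz":0},
  {"jaw":1,"dx":0.5,"dy":-1,"dz":0.2,"rx":0,"ry":0,"rz":0},
  {"jaw":1,"dx":0.5,"dy":-1,"dz":0.2,"rx":0,"ry":0,"rz":0},
  {"jaw":1,"dx":0.5,"dy":-1,"dz":0.2,"rx":0,"ry":0,"rz":0},
  {"jaw":1,"dx":0.5,"dy":-1,"dz":0.2,"rx":0,"ry":0,"rz":0},
  {"jaw":1,"dx":0.5,"dy":-1,"dz":0.2,"rx":0,"ry":0,"rz":0},
  {"jaw":1,"dx":0.5,"dy":-1,"dz":0.2,"rx":0,"ry":0,"rz":0},
  {"jaw":1,"dx":0.5,"dy":-1,"dz":0.2,"rx":0,"ry":0,"rz":0},
  {"jaw":1,"dx":0.5,"dy":-1,"dz":0.2,"rx":0,"ry":0,"rz":0},
  {"jaw":1,"dx":0.5,"dy":-1,"dz":0.2,"rx":0,"ry":0,"rz":0},
  {"jaw":1,"dx":0.5,"dy":-1,"dz":0.2,"rx":0,"ry":0,"rz":0},
  {"jaw":1,"dx":0.5,"dy":-1,"dz":0.2,"rx":0,"ry":0,"rz":0},
  {"jaw":1,"dx":0.5,"dy":-1,"dz":0.2,"rx":0,"ry":0,"rz":0},
  {"jaw":1,"dx":0.5,"dy":-1,"dz":0.2,"rx":0,"ry":0,"rz":0},
  {"jaw":1,"dx":0.5,"dy":-1,"dz":0.2,"rx":0,"ry":0,"rz":0},
], grip_force=30)

```text
time_s: 5.55
ee_pos: [0.4864, -0.1911, 0.1013]
tool_rot: [0.0, 0.999, -0.045, 0.0]
ft_force: [0.3, 0.0, 0.7]
finger_gap: 0.999
grip_force: 0.0
```

```bash
python3 p.py
```

```text
{'spat': array([0.4515, 0.3097]), 'lc': array([0.5481, 0.2863]), 'jar': array([0.5318, 0.3778]), 'sc': array([ 0.483 , -0.3563]), 'shk': array([ 0.4896, -0.2856])}
t 5.55 p [ 0.4864 -0.1911  0.1013] th -0.09 tilt -1.0 gap 84.9 f 0.0 q7 -1.41
-> rz 0.00 | shift [ 1.57 -2.89  0.45] = 3 x [ 0.52 -0.96  0.15]
-> rz -0.00 | shift [ 0.   -0.    3.32] = 4 x [ 0.   -0.    0.83]
-> rz -0.00 | shift [ 0.   -0.   -3.72] = 4 x [ 0.   -0.   -0.93]
-> rz -0.00 | shift [-1.11  9.49 -0.  ] = 10 x [-0.11  0.95 -0.  ]
-> rz -0.00 | shift [ 0.   -0.    3.52] = 4 x [ 0.   -0.    0.88]
```

Call:
step_arm([
  {"jaw":1,"dx":0.52,"dy":-0.96,"dz":0.15,"rx":0,"ry":0,"rz":0},
  {"jaw":1,"dx":0.52,"dy":-0.96,"dz":0.15,"rx":0,"ry":0,"rz":0},
  {"jaw":1,"dx":0.52,"dy":-0.96,"dz":0.15,"rx":0,"ry":0,"rz":0},
  {"jaw":1,"dx":0,"dy":0,"dz":0.83,"rx":0,"ry":0,"rz":0},
  {"jaw":1,"dx":0,"dy":0,"dz":0.83,"rx":0,"ry":0,"rz":0},
  {"jaw":1,"dx":0,"dy":0,"dz":0.83,"rx":0,"ry":0,"rz":0},
  {"jaw":1,"dx":0,"dy":0,"dz":0.83,"rx":0,"ry":0,"rz":0},
  {"jaw":-1,"dx":0,"dy":0,"dz":0,"rx":0,"ry":0,"rz":0},
  {"jaw":-1,"dx":0,"dy":0,"dz":0,"rx":0,"ry":0,"rz":0},
  {"jaw":-1,"dx":0,"dy":0,"dz":0,"rx":0,"ry":0,"rz":0},
  {"jaw":-1,"dx":0,"dy":0,"dz":0,"rx":0,"ry":0,"rz":0},
  {"jaw":-1,"dx":0,"dy":0,"dz":0,"rx":0,"ry":0,"rz":0},
  {"jaw":-1,"dx":0,"dy":0,"dz":0,"rx":0,"ry":0,"rz":0},
])

```text
time_s: 6.85
ee_pos: [0.5319, -0.124, 0.0084]
tool_rot: [0.0, 0.999, -0.045, 0.001]
ft_force: [-1.4, 1.0, 7.7]
finger_gap: 0.517
grip_force: 30.6
```

```bash
python3 p.py; python3 -c "
from h import *
ci,im=look('wrist'); cv2.imwrite('pics/w1.png',im[:,:,::-1])"
```

```text
{'spat': array([0.4515, 0.3097]), 'lc': array([0.5481, 0.2863]), 'jar': array([0.5318, 0.3778]), 'sc': array([ 0.483 , -0.3563]), 'shk': array([ 0.4896, -0.2856])}
t 6.85 p [ 0.5319 -0.124   0.0084] th -0.09 tilt -1.0 gap 43.9 f 30.6 q7 -1.57
-> rz 0.00 | shift [ 0.   -0.06 -3.26] = 4 x [ 0.   -0.01 -0.82]
-> rz -0.00 | shift [ 0.   -0.    3.32] = 4 x [ 0.   -0.    0.83]
-> rz -0.00 | shift [ 0.   -0.   -3.72] = 4 x [ 0.   -0.   -0.93]
-> rz -0.00 | shift [-1.11  9.49 -0.  ] = 10 x [-0.11  0.95 -0.  ]
-> rz -0.00 | shift [ 0.   -0.    3.52] = 4 x [ 0.   -0.    0.88]
```

View pics/w1.png

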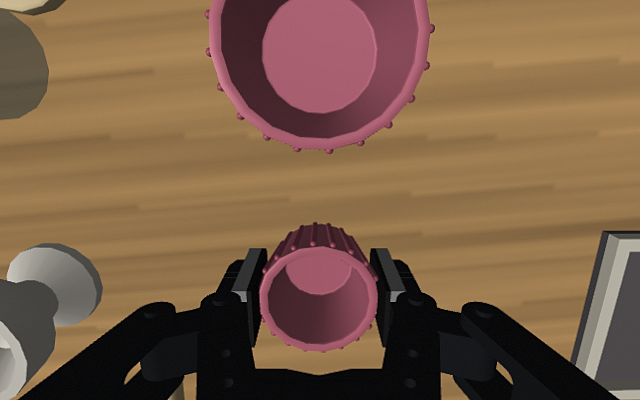

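Call:
step_arm([
  {"jaw":-1,"dx":0,"dy":0,"dz":-0.9,"rx":0,"ry":0,"rz":0},
  {"jaw":-1,"dx":0,"dy":0,"dz":-0.9,"rx":0,"ry":0,"rz":0},
  {"jaw":-1,"dx":0,"dy":0,"dz":-0.9,"rx":0,"ry":0,"rz":0},
  {"jaw":-1,"dx":0,"dy":0,"dz":-1,"rx":0,"ry":0,"rz":0},
  {"jaw":-1,"dx":-0.11,"dy":0.94,"dz":0,"rx":0,"ry":0,"rz":0},
  {"jaw":-1,"dx":-0.11,"dy":0.94,"dz":0,"rx":0,"ry":0,"rz":0},
  {"jaw":-1,"dx":-0.11,"dy":0.94,"dz":0,"rx":0,"ry":0,"rz":0},
  {"jaw":-1,"dx":-0.11,"dy":0.94,"dz":0,"rx":0,"ry":0,"rz":0},
  {"jaw":-1,"dx":-0.11,"dy":0.94,"dz":0,"rx":0,"ry":0,"rz":0},
  {"jaw":-1,"dx":-0.11,"dy":0.94,"dz":0,"rx":0,"ry":0,"rz":0},
  {"jaw":-1,"dx":-0.11,"dy":0.94,"dz":0,"rx":0,"ry":0,"rz":0},
  {"jaw":-1,"dx":-0.11,"dy":0.94,"dz":0,"rx":0,"ry":0,"rz":0},
  {"jaw":-1,"dx":-0.11,"dy":0.94,"dz":0,"rx":0,"ry":0,"rz":0},
  {"jaw":-1,"dx":-0.11,"dy":0.94,"dz":0,"rx":0,"ry":0,"rz":0},
  {"jaw":-1,"dx":0,"dy":0,"dz":0.95,"rx":0,"ry":0,"rz":0},
  {"jaw":-1,"dx":0,"dy":0,"dz":0.95,"rx":0,"ry":0,"rz":0},
  {"jaw":-1,"dx":0,"dy":0,"dz":0.95,"rx":0,"ry":0,"rz":0},
  {"jaw":-1,"dx":0,"dy":0,"dz":0.3,"rx":0,"ry":0,"rz":0},
  {"jaw":-1,"dx":0,"dy":0,"dz":0.25,"rx":0,"ry":0,"rz":0},
])

```text
time_s: 8.8
ee_pos: [0.4826, -0.3554, 0.0145]
tool_rot: [-0.0, 0.999, -0.045, -0.0]
ft_force: [-0.1, -0.4, 0.5]
finger_gap: 0.517
grip_force: 30.7
```

```bash
cat > p2.py <<'E'
from p import *
s=res['large_cup'];b=bay('lc'); t=0; c=res['big_tray'][2]
plan((.483,-.3563,.1,t),(s[0],s[1],.1,t),(s[0],s[1],.012,t),(s[0],s[1],.11,c),(*b,.11,c),(*b,.018,c))
E
python3 p2.py
```

```text
t 8.8 p [ 0.4826 -0.3554  0.0145] th -0.09 tilt -1.0 gap 43.9 f 30.7 q7 -1.13
-> rz -0.60 | shift [ 0.02  0.03 -3.42] = 4 x [ 0.    0.01 -0.86]
-> rz 0.00 | shift [ 5.53 -8.92 -0.  ] = 9 x [ 0.61 -0.99 -0.  ]
-> rz 0.00 | shift [0.   0.   3.52] = 4 x [0.   0.   0.88]
-> rz -1.18 | shift [ 0.    0.   -3.92] = 4 x [ 0.    0.   -0.98]
-> rz -0.00 | shift [  0.07 -17.04  -0.  ] = 18 x [ 0.   -0.95 -0.  ]
-> rz -0.00 | shift [0.   0.   3.68] = 4 x [0.   0.   0.92]
```

Call:
step_arm([
  {"jaw":-1,"dx":0,"dy":0,"dz":0.06,"rx":0,"ry":0,"rz":0},
  {"jaw":0.5,"dx":0,"dy":0,"dz":0,"rx":0,"ry":0,"rz":0},
  {"jaw":0.5,"dx":0,"dy":0,"dz":0,"rx":0,"ry":0,"rz":0},
  {"jaw":0.5,"dx":0,"dy":0,"dz":0,"rx":0,"ry":0,"rz":0},
  {"jaw":0.5,"dx":0,"dy":0,"dz":-0.5,"rx":0,"ry":0,"rz":0},
  {"jaw":0.5,"dx":0,"dy":0,"dz":-1,"rx":0,"ry":0,"rz":0},
  {"jaw":0.5,"dx":0,"dy":0,"dz":-1,"rx":0,"ry":0,"rz":-0.3},
  {"jaw":1,"dx":0,"dy":0,"dz":-1,"rx":0,"ry":0,"rz":-0.3},
  {"jaw":1,"dx":0.61,"dy":-0.99,"dz":0,"rx":0,"ry":0,"rz":0},
  {"jaw":1,"dx":0.61,"dy":-0.99,"dz":0,"rx":0,"ry":0,"rz":0},
  {"jaw":1,"dx":0.61,"dy":-0.99,"dz":0,"rx":0,"ry":0,"rz":0},
  {"jaw":1,"dx":0.61,"dy":-0.99,"dz":0,"rx":0,"ry":0,"rz":0},
  {"jaw":1,"dx":0.61,"dy":-0.99,"dz":0,"rx":0,"ry":0,"rz":0},
  {"jaw":1,"dx":0.61,"dy":-0.99,"dz":0,"rx":0,"ry":0,"rz":0},
  {"jaw":1,"dx":0.61,"dy":-0.99,"dz":0,"rx":0,"ry":0,"rz":0},
  {"jaw":1,"dx":0.61,"dy":-0.99,"dz":0,"rx":0,"ry":0,"rz":0},
  {"jaw":1,"dx":0.61,"dy":-0.99,"dz":0,"rx":0,"ry":0,"rz":0},
])

```text
time_s: 10.5
ee_pos: [0.6205, -0.1317, 0.1019]
tool_rot: [0.0, 1.0, 0.0, 0.001]
ft_force: [0.6, -0.7, -0.8]
finger_gap: 0.998
grip_force: 0.0
```

Run:
```python
from p import *
s=res['large_cup'];plan((s[0],s[1],.012,0))
ci,im=look('top')
m=mask('top','small_cup',(483,256)); 
if m is not None: print(fit('small_cup',[(ci,m)],.004), bay('sc'))
```

```text
t 10.5 p [ 0.6205 -0.1317  0.1019] th 0.0 tilt -1.0 gap 84.8 f 0.0 q7 -1.48
-> rz 0.00 | shift [0.03 0.07 3.6 ] = 4 x [0.01 0.02 0.9 ]
```

Call:
step_arm([
  {"jaw":1,"dx":0.03,"dy":0.07,"dz":0.9,"rx":0,"ry":0,"rz":0},
  {"jaw":1,"dx":0,"dy":0,"dz":0.9,"rx":0,"ry":0,"rz":0},
  {"jaw":1,"dx":0,"dy":0,"dz":0.9,"rx":0,"ry":0,"rz":0},
  {"jaw":1,"dx":0,"dy":0,"dz":0.9,"rx":0,"ry":0,"rz":0},
  {"jaw":-1,"dx":0,"dy":0,"dz":0,"rx":0,"ry":0,"rz":0},
  {"jaw":-1,"dx":0,"dy":0,"dz":0,"rx":0,"ry":0,"rz":0},
  {"jaw":-1,"dx":0,"dy":0,"dz":0,"rx":0,"ry":0,"rz":0},
  {"jaw":-1,"dx":0,"dy":0,"dz":0,"rx":0,"ry":0,"rz":0},
  {"jaw":-1,"dx":0,"dy":0,"dz":0,"rx":0,"ry":0,"rz":0},
])

```text
time_s: 11.5
ee_pos: [0.6211, -0.1346, 0.0116]
tool_rot: [0.0, 1.0, 0.0, 0.001]
ft_force: [-0.4, 0.5, -0.2]
finger_gap: 0.696
grip_force: 32.2
```

Run:
```python
from p import *
s=res['large_cup'];b=bay('lc'); c=res['big_tray'][2]
plan((s[0],s[1],.11,c),(*b,.11,c),(*b,.018,c))
```

```text
t 11.5 p [ 0.6211 -0.1346  0.0116] th 0.0 tilt -1.0 gap 59.1 f 32.2 q7 -1.49
-> rz -1.18 | shift [ 0.02 -0.05 -3.93] = 4 x [ 0.   -0.01 -0.98]
-> rz -0.00 | shift [  0.07 -17.04  -0.  ] = 18 x [ 0.   -0.95 -0.  ]
-> rz -0.00 | shift [0.   0.   3.68] = 4 x [0.   0.   0.92]
```

Call:
step_arm([
  {"jaw":-1,"dx":0,"dy":0,"dz":-0.96,"rx":0,"ry":0,"rz":-0.3},
  {"jaw":-1,"dx":0,"dy":0,"dz":-0.96,"rx":0,"ry":0,"rz":-0.3},
  {"jaw":-1,"dx":0,"dy":0,"dz":-0.96,"rx":0,"ry":0,"rz":-0.3},
  {"jaw":-1,"dx":0,"dy":0,"dz":-1,"rx":0,"ry":0,"rz":-0.28},
  {"jaw":-1,"dx":0,"dy":-1,"dz":0,"rx":0,"ry":0,"rz":0},
  {"jaw":-1,"dx":0,"dy":-1,"dz":0,"rx":0,"ry":0,"rz":0},
  {"jaw":-1,"dx":0,"dy":-1,"dz":0,"rx":0,"ry":0,"rz":0},
  {"jaw":-1,"dx":0,"dy":-1,"dz":0,"rx":0,"ry":0,"rz":0},
  {"jaw":-1,"dx":0,"dy":-1,"dz":0,"rx":0,"ry":0,"rz":0},
  {"jaw":-1,"dx":0,"dy":-1,"dz":0,"rx":0,"ry":0,"rz":0},
  {"jaw":-1,"dx":0,"dy":-1,"dz":0,"rx":0,"ry":0,"rz":0},
  {"jaw":-1,"dx":0,"dy":-1,"dz":0,"rx":0,"ry":0,"rz":0},
  {"jaw":-1,"dx":0,"dy":-1,"dz":0,"rx":0,"ry":0,"rz":0},
  {"jaw":-1,"dx":0,"dy":-1,"dz":0,"rx":0,"ry":0,"rz":0},
  {"jaw":-1,"dx":0,"dy":-1,"dz":0,"rx":0,"ry":0,"rz":0},
  {"jaw":-1,"dx":0,"dy":-1,"dz":0,"rx":0,"ry":0,"rz":0},
  {"jaw":-1,"dx":0,"dy":-1,"dz":0,"rx":0,"ry":0,"rz":0},
  {"jaw":-1,"dx":0,"dy":-1,"dz":0,"rx":0,"ry":0,"rz":0},
  {"jaw":-1,"dx":0,"dy":-1,"dz":0,"rx":0,"ry":0,"rz":0},
  {"jaw":-1,"dx":0,"dy":-1,"dz":0,"rx":0,"ry":0,"rz":0},
])

```text
time_s: 13.5
ee_pos: [0.5499, 0.2603, 0.1081]
tool_rot: [-0.0, 0.996, 0.089, 0.0]
ft_force: [0.7, 1.0, -0.1]
finger_gap: 0.689
grip_force: 32.5
```

Call:
step_arm([
  {"jaw":-1,"dx":0.05,"dy":-0.6,"dz":0,"rx":0,"ry":0,"rz":0},
  {"jaw":-1,"dx":0,"dy":-0.5,"dz":0,"rx":0,"ry":0,"rz":0},
  {"jaw":-1,"dx":0,"dy":0,"dz":0.9,"rx":0,"ry":0,"rz":0},
  {"jaw":-1,"dx":0,"dy":0,"dz":0.9,"rx":0,"ry":0,"rz":0},
  {"jaw":-1,"dx":0,"dy":0,"dz":0.9,"rx":0,"ry":0,"rz":0},
  {"jaw":-1,"dx":0,"dy":0,"dz":0.6,"rx":0,"ry":0,"rz":0},
  {"jaw":-1,"dx":0,"dy":0,"dz":0.2,"rx":0,"ry":0,"rz":0},
])

```text
time_s: 14.2
ee_pos: [0.5458, 0.2855, 0.0184]
tool_rot: [0.001, 0.996, 0.088, -0.001]
ft_force: [0.1, 0.8, 0.8]
finger_gap: 0.692
grip_force: 32.5
```

Run:
```python
from p import *
b=bay('lc'); c=res['big_tray'][2]; s=res['squat_jar']
plan((*b,.016,c),(*b,.11,-.4),(s[0],s[1],.11,-.4),(s[0],s[1],.01,-.4))
ci,im=look('top'); cv2.imwrite('pics/t1.png',im[:,:,::-1])
```

```text
t 14.2 p [0.5458 0.2855 0.0184] th 0.177 tilt -1.0 gap 58.8 f 32.5 q7 -2.08
-> rz -0.00 | shift [ 0.1  -0.01  0.09] = 1 x [ 0.1  -0.01  0.09]
-> rz 3.84 | shift [ 0.   -0.   -3.76] = 4 x [ 0.   -0.   -0.94]
-> rz -0.00 | shift [ 7.57  9.41 -0.  ] = 10 x [ 0.76  0.94 -0.  ]
-> rz -0.00 | shift [ 0. -0.  4.] = 4 x [ 0. -0.  1.]
```

View pics/t1.png

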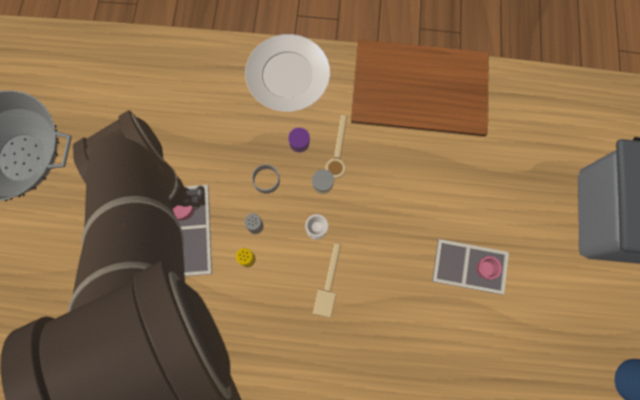

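Call:
step_arm([
  {"jaw":-1,"dx":0.1,"dy":0,"dz":0.1,"rx":0,"ry":0,"rz":0},
  {"jaw":1,"dx":0,"dy":0,"dz":0,"rx":0,"ry":0,"rz":0},
  {"jaw":1,"dx":0,"dy":0,"dz":0,"rx":0,"ry":0,"rz":0},
  {"jaw":1,"dx":0,"dy":0,"dz":0,"rx":0,"ry":0,"rz":0},
  {"jaw":1,"dx":0,"dy":0,"dz":-0.5,"rx":0,"ry":0,"rz":0},
  {"jaw":1,"dx":0,"dy":0,"dz":-1,"rx":0,"ry":0,"rz":0},
  {"jaw":1,"dx":0,"dy":0,"dz":-1,"rx":0,"ry":0,"rz":0.96},
  {"jaw":1,"dx":0,"dy":0,"dz":-1,"rx":0,"ry":0,"rz":0.96},
  {"jaw":1,"dx":0,"dy":0,"dz":-0.3,"rx":0,"ry":0,"rz":0.96},
  {"jaw":1,"dx":0,"dy":0,"dz":0,"rx":0,"ry":0,"rz":0.96},
  {"jaw":1,"dx":0.76,"dy":0.94,"dz":0,"rx":0,"ry":0,"rz":0},
  {"jaw":1,"dx":0.76,"dy":0.94,"dz":0,"rx":0,"ry":0,"rz":0},
  {"jaw":1,"dx":0.76,"dy":0.94,"dz":0,"rx":0,"ry":0,"rz":0},
  {"jaw":1,"dx":0.76,"dy":0.94,"dz":0,"rx":0,"ry":0,"rz":0},
  {"jaw":1,"dx":0.76,"dy":0.94,"dz":0,"rx":0,"ry":0,"rz":0},
  {"jaw":1,"dx":0.76,"dy":0.94,"dz":0,"rx":0,"ry":0,"rz":0},
  {"jaw":1,"dx":0.76,"dy":0.94,"dz":0,"rx":0,"ry":0,"rz":0},
  {"jaw":1,"dx":0.76,"dy":0.94,"dz":0,"rx":0,"ry":0,"rz":0},
  {"jaw":1,"dx":0.76,"dy":0.94,"dz":0,"rx":0,"ry":0,"rz":0},
  {"jaw":1,"dx":0.76,"dy":0.94,"dz":0,"rx":0,"ry":0,"rz":0},
])

```text
time_s: 16.25
ee_pos: [0.6332, -0.0043, 0.1139]
tool_rot: [-0.0, 0.98, -0.198, 0.001]
ft_force: [0.1, -0.4, -0.3]
finger_gap: 1.003
grip_force: 0.0
```

Run:
```python
from p import *
s=res['squat_jar']; plan((s[0],s[1],.01,-.4))
ci,im=look('wrist'); cv2.imwrite('pics/w2.png',im[:,:,::-1])
```

```text
t 16.25 p [ 0.6332 -0.0043  0.1139] th -0.399 tilt -1.0 gap 85.2 f 0.0 q7 -2.04
-> rz 0.01 | shift [-0.09  0.03  4.16] = 5 x [-0.02  0.01  0.83]
```

View pics/w2.png

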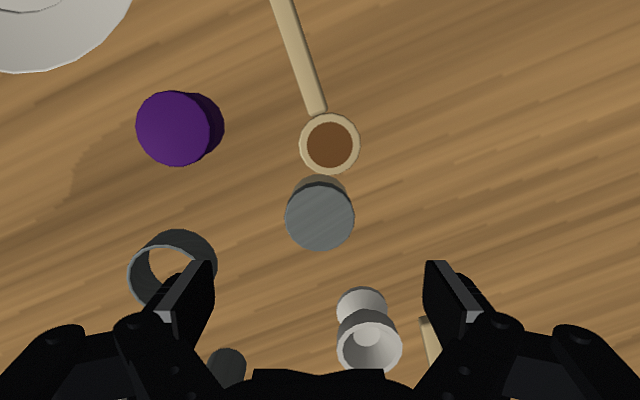

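Call:
step_arm([
  {"jaw":1,"dx":-0.09,"dy":0.03,"dz":0.9,"rx":0,"ry":0,"rz":0},
  {"jaw":1,"dx":0,"dy":0,"dz":0.9,"rx":0,"ry":0,"rz":0},
  {"jaw":1,"dx":0,"dy":0,"dz":0.9,"rx":0,"ry":0,"rz":0},
  {"jaw":1,"dx":0,"dy":0,"dz":0.9,"rx":0,"ry":0,"rz":0},
  {"jaw":1,"dx":0,"dy":0,"dz":0.5,"rx":0,"ry":0,"rz":0},
  {"jaw":-1,"dx":0,"dy":0,"dz":0,"rx":0,"ry":0,"rz":0},
  {"jaw":-1,"dx":0,"dy":0,"dz":0,"rx":0,"ry":0,"rz":0},
  {"jaw":-1,"dx":0,"dy":0,"dz":0,"rx":0,"ry":0,"rz":0},
  {"jaw":-1,"dx":0,"dy":0,"dz":0,"rx":0,"ry":0,"rz":0},
  {"jaw":-1,"dx":0,"dy":0,"dz":0,"rx":0,"ry":0,"rz":0},
  {"jaw":-1,"dx":0,"dy":0,"dz":0,"rx":0,"ry":0,"rz":0},
], grip_force=45)

```text
time_s: 17.4
ee_pos: [0.6314, -0.003, 0.0118]
tool_rot: [-0.0, 0.98, -0.198, 0.001]
ft_force: [-1.6, 0.8, 6.0]
finger_gap: 0.519
grip_force: 45.6
```

Run:
```python
from p import *
s=res['squat_jar'];b=bay('jar'); c=res['big_tray'][2]; plan((s[0],s[1],.11,c),(*b,.11,c),(*b,.014,c))
print(env.observe()['ft_force'])
```

```text
t 17.4 p [ 0.6314 -0.003   0.0118] th -0.399 tilt -1.0 gap 44.1 f 45.6 q7 -2.04
-> rz -3.84 | shift [-0.03  0.04 -3.93] = 4 x [-0.01  0.01 -0.98]
-> rz -0.00 | shift [ -1.22 -15.74  -0.  ] = 16 x [-0.08 -0.98 -0.  ]
-> rz -0.00 | shift [0.   0.   3.84] = 4 x [0.   0.   0.96]
[-1.5701131   0.79025203  6.04324376]
```

Call:
step_arm([
  {"jaw":-1,"dx":0,"dy":0,"dz":-0.9,"rx":0,"ry":0,"rz":0},
  {"jaw":-1,"dx":0,"dy":0,"dz":-1,"rx":0,"ry":0,"rz":-0.6},
  {"jaw":-1,"dx":0,"dy":0,"dz":-1,"rx":0,"ry":0,"rz":-0.8},
  {"jaw":-1,"dx":0,"dy":0,"dz":-1,"rx":0,"ry":0,"rz":-0.8},
  {"jaw":-1,"dx":0,"dy":0,"dz":0,"rx":0,"ry":0,"rz":-0.8},
  {"jaw":-1,"dx":0,"dy":0,"dz":0,"rx":0,"ry":0,"rz":-0.84},
  {"jaw":-1,"dx":-0.08,"dy":-1,"dz":0,"rx":0,"ry":0,"rz":0},
  {"jaw":-1,"dx":-0.08,"dy":-1,"dz":0,"rx":0,"ry":0,"rz":0},
  {"jaw":-1,"dx":-0.08,"dy":-1,"dz":0,"rx":0,"ry":0,"rz":0},
  {"jaw":-1,"dx":-0.08,"dy":-1,"dz":0,"rx":0,"ry":0,"rz":0},
  {"jaw":-1,"dx":-0.08,"dy":-1,"dz":0,"rx":0,"ry":0,"rz":0},
  {"jaw":-1,"dx":-0.08,"dy":-1,"dz":0,"rx":0,"ry":0,"rz":0},
  {"jaw":-1,"dx":-0.08,"dy":-1,"dz":0,"rx":0,"ry":0,"rz":0},
  {"jaw":-1,"dx":-0.08,"dy":-1,"dz":0,"rx":0,"ry":0,"rz":0},
  {"jaw":-1,"dx":-0.08,"dy":-1,"dz":0,"rx":0,"ry":0,"rz":0},
  {"jaw":-1,"dx":-0.08,"dy":-1,"dz":0,"rx":0,"ry":0,"rz":0},
  {"jaw":-1,"dx":-0.08,"dy":-1,"dz":0,"rx":0,"ry":0,"rz":0},
  {"jaw":-1,"dx":-0.08,"dy":-1,"dz":0,"rx":0,"ry":0,"rz":0},
  {"jaw":-1,"dx":-0.08,"dy":-1,"dz":0,"rx":0,"ry":0,"rz":0},
  {"jaw":-1,"dx":-0.08,"dy":-1,"dz":0,"rx":0,"ry":0,"rz":0},
])

```text
time_s: 19.4
ee_pos: [0.5408, 0.3374, 0.108]
tool_rot: [-0.0, 0.996, 0.088, 0.0]
ft_force: [-0.4, 0.3, -3.0]
finger_gap: 0.521
grip_force: 46.3
```

Run:
```python
from p import *
b=bay('jar'); c=res['big_tray'][2]; plan((*b,.017,c))
```

```text
t 19.4 p [0.5408 0.3374 0.108 ] th 0.177 tilt -1.0 gap 44.3 f 46.3 q7 -2.13
-> rz 0.00 | shift [-0.07 -1.66  3.64] = 4 x [-0.02 -0.41  0.91]
```

Call:
step_arm([
  {"jaw":-1,"dx":-0.07,"dy":-0.86,"dz":0,"rx":0,"ry":0,"rz":0},
  {"jaw":-1,"dx":0,"dy":-0.8,"dz":0,"rx":0,"ry":0,"rz":0},
  {"jaw":-1,"dx":0,"dy":0,"dz":0.9,"rx":0,"ry":0,"rz":0},
  {"jaw":-1,"dx":0,"dy":0,"dz":0.9,"rx":0,"ry":0,"rz":0},
  {"jaw":-1,"dx":0,"dy":0,"dz":0.9,"rx":0,"ry":0,"rz":0},
  {"jaw":-1,"dx":0,"dy":0,"dz":0.6,"rx":0,"ry":0,"rz":0},
  {"jaw":-1,"dx":0,"dy":0,"dz":0.3,"rx":0,"ry":0,"rz":0},
  {"jaw":-1,"dx":0,"dy":0,"dz":0,"rx":0,"ry":0,"rz":0},
])

```text
time_s: 20.2
ee_pos: [0.532, 0.377, 0.0172]
tool_rot: [0.0, 0.996, 0.088, -0.0]
ft_force: [0.0, -0.1, -0.4]
finger_gap: 0.515
grip_force: 46.6
```

Run:
```python
from p import *
b=bay('jar'); s=res['shaker']; plan((*b,.0162,.177),(*b,.11,0),(s[0],s[1],.11,0),(s[0],s[1],.02,0))
print(env.observe()['ft_force'])
```

```text
t 20.2 p [0.532  0.377  0.0172] th 0.177 tilt -1.0 gap 43.8 f 46.6 q7 -2.21
-> rz 0.00 | shift [-0.   -0.03  0.04] = 1 x [-0.   -0.03  0.04]
-> rz 1.18 | shift [ 0.    0.   -3.75] = 4 x [ 0.    0.   -0.94]
-> rz 0.00 | shift [-0.24 10.02 -0.  ] = 11 x [-0.02  0.91 -0.  ]
-> rz 0.00 | shift [0.  0.  3.6] = 4 x [0.  0.  0.9]
[ 0.03462039 -0.11839577 -0.4323753 ]
```

Call:
step_arm([
  {"jaw":-1,"dx":0,"dy":0,"dz":0.04,"rx":0,"ry":0,"rz":0},
  {"jaw":0.45,"dx":0,"dy":0,"dz":0,"rx":0,"ry":0,"rz":0},
  {"jaw":0.45,"dx":0,"dy":0,"dz":0,"rx":0,"ry":0,"rz":0},
  {"jaw":0.45,"dx":0,"dy":0,"dz":0,"rx":0,"ry":0,"rz":0},
  {"jaw":0.45,"dx":0,"dy":0,"dz":-0.5,"rx":0,"ry":0,"rz":0},
  {"jaw":0.45,"dx":0,"dy":0,"dz":-1,"rx":0,"ry":0,"rz":0},
  {"jaw":0.45,"dx":0,"dy":0,"dz":-1,"rx":0,"ry":0,"rz":0.58},
  {"jaw":1,"dx":0,"dy":0,"dz":-1,"rx":0,"ry":0,"rz":0.6},
  {"jaw":1,"dx":-0.02,"dy":0.91,"dz":0,"rx":0,"ry":0,"rz":0},
  {"jaw":1,"dx":-0.02,"dy":0.91,"dz":0,"rx":0,"ry":0,"rz":0},
  {"jaw":1,"dx":-0.02,"dy":0.91,"dz":0,"rx":0,"ry":0,"rz":0},
  {"jaw":1,"dx":-0.02,"dy":0.91,"dz":0,"rx":0,"ry":0,"rz":0},
  {"jaw":1,"dx":-0.02,"dy":0.91,"dz":0,"rx":0,"ry":0,"rz":0},
  {"jaw":1,"dx":-0.02,"dy":0.91,"dz":0,"rx":0,"ry":0,"rz":0},
  {"jaw":1,"dx":-0.02,"dy":0.91,"dz":0,"rx":0,"ry":0,"rz":0},
  {"jaw":1,"dx":-0.02,"dy":0.91,"dz":0,"rx":0,"ry":0,"rz":0},
  {"jaw":1,"dx":-0.02,"dy":0.91,"dz":0,"rx":0,"ry":0,"rz":0},
  {"jaw":1,"dx":-0.02,"dy":0.91,"dz":0,"rx":0,"ry":0,"rz":0},
  {"jaw":1,"dx":-0.02,"dy":0.91,"dz":0,"rx":0,"ry":0,"rz":0},
])

```text
time_s: 22.1
ee_pos: [0.5268, 0.1261, 0.1052]
tool_rot: [-0.0, 1.0, 0.0, 0.001]
ft_force: [0.4, -0.7, -0.2]
finger_gap: 1.001
grip_force: 0.0
```

Run:
```python
from p import *
s=res['shaker']; plan((s[0],s[1],.02,0))
ci,im=look('wrist'); cv2.imwrite('pics/w3.png',im[:,:,::-1])
```

```text
t 22.1 p [0.5268 0.1261 0.1052] th 0.0 tilt -1.0 gap 85.1 f 0.0 q7 -1.96
-> rz 0.00 | shift [-0.04 -0.04  3.41] = 4 x [-0.01 -0.01  0.85]
```

View pics/w3.png

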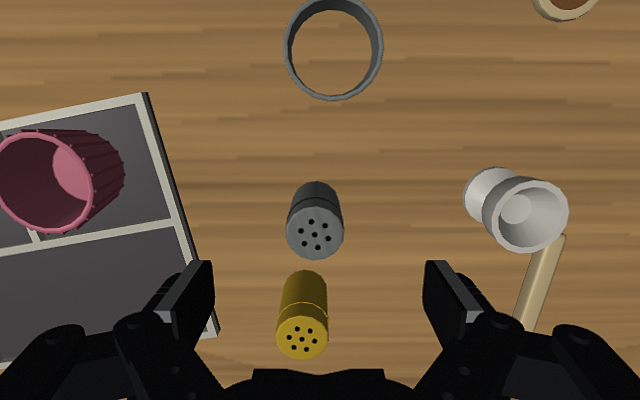

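Call:
step_arm([
  {"jaw":1,"dx":-0.04,"dy":-0.04,"dz":0.9,"rx":0,"ry":0,"rz":0},
  {"jaw":1,"dx":0,"dy":0,"dz":0.9,"rx":0,"ry":0,"rz":0},
  {"jaw":1,"dx":0,"dy":0,"dz":0.9,"rx":0,"ry":0,"rz":0},
  {"jaw":1,"dx":0,"dy":0,"dz":0.7,"rx":0,"ry":0,"rz":0},
  {"jaw":-1,"dx":0,"dy":0,"dz":0,"rx":0,"ry":0,"rz":0},
  {"jaw":-1,"dx":0,"dy":0,"dz":0,"rx":0,"ry":0,"rz":0},
  {"jaw":-1,"dx":0,"dy":0,"dz":0,"rx":0,"ry":0,"rz":0},
  {"jaw":-1,"dx":0,"dy":0,"dz":0,"rx":0,"ry":0,"rz":0},
  {"jaw":-1,"dx":0,"dy":0,"dz":0,"rx":0,"ry":0,"rz":0},
  {"jaw":-1,"dx":0,"dy":0,"dz":0,"rx":0,"ry":0,"rz":0},
  {"jaw":-1,"dx":0,"dy":0,"dz":0,"rx":0,"ry":0,"rz":0},
])

```text
time_s: 23.25
ee_pos: [0.5265, 0.1281, 0.0205]
tool_rot: [-0.0, 1.0, 0.0, 0.001]
ft_force: [-1.2, -0.7, 7.4]
finger_gap: 0.386
grip_force: 44.2
```

Run:
```python
from p import *
s=res['shaker'];b=bay('shk'); plan((s[0],s[1],.12,-.09),(*b,.12,-.09),(*b,.025,-.09))
```

```text
t 23.25 p [0.5265 0.1281 0.0205] th 0.0 tilt -1.0 gap 32.8 f 44.2 q7 -1.99
-> rz 0.60 | shift [-0.03  0.04 -3.98] = 4 x [-0.01  0.01 -1.  ]
-> rz -0.00 | shift [ 0.05 16.57 -0.  ] = 17 x [ 0.    0.97 -0.  ]
-> rz -0.00 | shift [ 0.  -0.   3.8] = 4 x [ 0.   -0.    0.95]
```

Call:
step_arm([
  {"jaw":-1,"dx":0,"dy":0,"dz":-0.9,"rx":0,"ry":0,"rz":0},
  {"jaw":-1,"dx":0,"dy":0,"dz":-1,"rx":0,"ry":0,"rz":0.2},
  {"jaw":-1,"dx":0,"dy":0,"dz":-1,"rx":0,"ry":0,"rz":0.2},
  {"jaw":-1,"dx":0,"dy":0,"dz":-1,"rx":0,"ry":0,"rz":0.2},
  {"jaw":-1,"dx":0,"dy":1,"dz":0,"rx":0,"ry":0,"rz":0},
  {"jaw":-1,"dx":0,"dy":1,"dz":0,"rx":0,"ry":0,"rz":0},
  {"jaw":-1,"dx":0,"dy":1,"dz":0,"rx":0,"ry":0,"rz":0},
  {"jaw":-1,"dx":0,"dy":1,"dz":0,"rx":0,"ry":0,"rz":0},
  {"jaw":-1,"dx":0,"dy":1,"dz":0,"rx":0,"ry":0,"rz":0},
  {"jaw":-1,"dx":0,"dy":1,"dz":0,"rx":0,"ry":0,"rz":0},
  {"jaw":-1,"dx":0,"dy":1,"dz":0,"rx":0,"ry":0,"rz":0},
  {"jaw":-1,"dx":0,"dy":1,"dz":0,"rx":0,"ry":0,"rz":0},
  {"jaw":-1,"dx":0,"dy":1,"dz":0,"rx":0,"ry":0,"rz":0},
  {"jaw":-1,"dx":0,"dy":1,"dz":0,"rx":0,"ry":0,"rz":0},
  {"jaw":-1,"dx":0,"dy":1,"dz":0,"rx":0,"ry":0,"rz":0},
  {"jaw":-1,"dx":0,"dy":1,"dz":0,"rx":0,"ry":0,"rz":0},
  {"jaw":-1,"dx":0,"dy":1,"dz":0,"rx":0,"ry":0,"rz":0},
  {"jaw":-1,"dx":0,"dy":1,"dz":0,"rx":0,"ry":0,"rz":0},
  {"jaw":-1,"dx":0,"dy":1,"dz":0,"rx":0,"ry":0,"rz":0},
  {"jaw":-1,"dx":0,"dy":1,"dz":0,"rx":0,"ry":0,"rz":0},
])

```text
time_s: 25.25
ee_pos: [0.4895, -0.2715, 0.117]
tool_rot: [0.0, 0.999, -0.045, 0.0]
ft_force: [0.2, 0.9, -1.2]
finger_gap: 0.388
grip_force: 45.0
```

Run:
```python
from p import *
b=bay('shk'); plan((*b,.0255,-.09))
```

```text
t 25.25 p [ 0.4895 -0.2715  0.117 ] th -0.09 tilt -1.0 gap 32.9 f 45.0 q7 -1.24
-> rz 0.00 | shift [0.05 0.56 3.66] = 4 x [0.01 0.14 0.92]
```

Call:
step_arm([
  {"jaw":-1,"dx":0.05,"dy":0.5,"dz":0,"rx":0,"ry":0,"rz":0},
  {"jaw":-1,"dx":0,"dy":0.06,"dz":0.9,"rx":0,"ry":0,"rz":0},
  {"jaw":-1,"dx":0,"dy":0,"dz":0.9,"rx":0,"ry":0,"rz":0},
  {"jaw":-1,"dx":0,"dy":0,"dz":0.9,"rx":0,"ry":0,"rz":0},
  {"jaw":-1,"dx":0,"dy":0,"dz":0.6,"rx":0,"ry":0,"rz":0},
  {"jaw":-1,"dx":0,"dy":0,"dz":0.3,"rx":0,"ry":0,"rz":0},
  {"jaw":-1,"dx":0,"dy":0,"dz":0,"rx":0,"ry":0,"rz":0},
])

```text
time_s: 25.95
ee_pos: [0.4895, -0.284, 0.0259]
tool_rot: [-0.0, 0.999, -0.045, -0.001]
ft_force: [-0.5, -0.1, -0.9]
finger_gap: 0.386
grip_force: 45.2
```

Run:
```python
from p import *
b=bay('shk'); s=res['spatula']; t=s[2]-np.pi; plan((*b,.0248,-.09),(*b,.11,t),(s[0],s[1],.11,t),(s[0],s[1],.004,t))
```

```text
t 25.95 p [ 0.4895 -0.284   0.0259] th -0.089 tilt -1.0 gap 32.8 f 45.2 q7 -1.22
-> rz 0.01 | shift [0.01 0.06 0.04] = 1 x [0.01 0.06 0.04]
-> rz 0.18 | shift [ 0.   -0.   -3.41] = 4 x [ 0.   -0.   -0.85]
-> rz -0.00 | shift [-3.46 -9.56 -0.  ] = 10 x [-0.35 -0.96 -0.  ]
-> rz -0.00 | shift [ 0.   -0.    4.24] = 5 x [ 0.   -0.    0.85]
```

Call:
step_arm([
  {"jaw":-1,"dx":0,"dy":0.06,"dz":0.04,"rx":0,"ry":0,"rz":0},
  {"jaw":0.08,"dx":0,"dy":0,"dz":0,"rx":0,"ry":0,"rz":0},
  {"jaw":0.08,"dx":0,"dy":0,"dz":0,"rx":0,"ry":0,"rz":0},
  {"jaw":0.08,"dx":0,"dy":0,"dz":0,"rx":0,"ry":0,"rz":0},
  {"jaw":0.08,"dx":0,"dy":0,"dz":-0.5,"rx":0,"ry":0,"rz":0},
  {"jaw":0.08,"dx":0,"dy":0,"dz":-1,"rx":0,"ry":0,"rz":0},
  {"jaw":0.08,"dx":0,"dy":0,"dz":-1,"rx":0,"ry":0,"rz":0},
  {"jaw":0.08,"dx":0,"dy":0,"dz":-1,"rx":0,"ry":0,"rz":0.18},
  {"jaw":0.08,"dx":-0.35,"dy":-0.96,"dz":0,"rx":0,"ry":0,"rz":0},
  {"jaw":0.08,"dx":-0.35,"dy":-0.96,"dz":0,"rx":0,"ry":0,"rz":0},
  {"jaw":0.08,"dx":-0.35,"dy":-0.96,"dz":0,"rx":0,"ry":0,"rz":0},
  {"jaw":0.08,"dx":-0.35,"dy":-0.96,"dz":0,"rx":0,"ry":0,"rz":0},
  {"jaw":0.08,"dx":-0.35,"dy":-0.96,"dz":0,"rx":0,"ry":0,"rz":0},
  {"jaw":0.08,"dx":-0.35,"dy":-0.96,"dz":0,"rx":0,"ry":0,"rz":0},
  {"jaw":0.08,"dx":-0.35,"dy":-0.96,"dz":0,"rx":0,"ry":0,"rz":0},
  {"jaw":0.08,"dx":-0.35,"dy":-0.96,"dz":0,"rx":0,"ry":0,"rz":0},
  {"jaw":0.08,"dx":-0.35,"dy":-0.96,"dz":0,"rx":0,"ry":0,"rz":0},
  {"jaw":0.08,"dx":-0.35,"dy":-0.96,"dz":0,"rx":0,"ry":0,"rz":0},
])

```text
time_s: 27.75
ee_pos: [0.4307, -0.0367, 0.1141]
tool_rot: [0.0, 0.998, -0.058, 0.001]
ft_force: [0.7, 0.4, 0.4]
finger_gap: 0.54
grip_force: 0.0
```

Run:
```python
from p import *
s=res['spatula']; t=s[2]-np.pi; plan((s[0],s[1],.004,t))
ci,im=look('wrist'); cv2.imwrite('pics/w4.png',im[:,:,::-1])
ci,im=look('top'); cv2.imwrite('pics/t2.png',im[:,:,::-1])
```

```text
t 27.75 p [ 0.4307 -0.0367  0.1141] th -0.117 tilt -1.0 gap 45.9 f 0.0 q7 -1.75
-> rz 0.01 | shift [0.05 0.05 4.4 ] = 5 x [0.01 0.01 0.88]
```

View pics/w4.png

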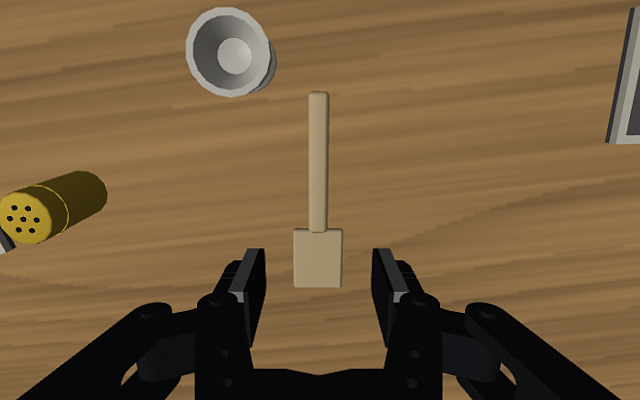

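View pics/t2.png

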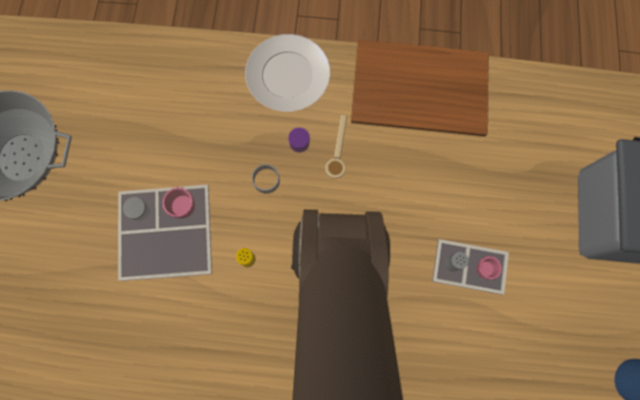

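Call:
step_arm([
  {"jaw":0.08,"dx":0.05,"dy":0.05,"dz":0.9,"rx":0,"ry":0,"rz":0},
  {"jaw":0.08,"dx":0,"dy":0,"dz":0.9,"rx":0,"ry":0,"rz":0},
  {"jaw":0.08,"dx":0,"dy":0,"dz":0.9,"rx":0,"ry":0,"rz":0},
  {"jaw":0.08,"dx":0,"dy":0,"dz":0.9,"rx":0,"ry":0,"rz":0},
  {"jaw":0.08,"dx":0,"dy":0,"dz":0.5,"rx":0,"ry":0,"rz":0},
  {"jaw":0.08,"dx":0,"dy":0,"dz":0.3,"rx":0,"ry":0,"rz":0},
  {"jaw":-1,"dx":0,"dy":0,"dz":0,"rx":0,"ry":0,"rz":0},
  {"jaw":-1,"dx":0,"dy":0,"dz":0,"rx":0,"ry":0,"rz":0},
  {"jaw":-1,"dx":0,"dy":0,"dz":0,"rx":0,"ry":0,"rz":0},
  {"jaw":-1,"dx":0,"dy":0,"dz":0,"rx":0,"ry":0,"rz":0},
  {"jaw":-1,"dx":0,"dy":0,"dz":0,"rx":0,"ry":0,"rz":0},
])

```text
time_s: 28.95
ee_pos: [0.4324, -0.0391, 0.0039]
tool_rot: [0.0, 0.998, -0.058, 0.001]
ft_force: [-0.5, 0.0, 7.7]
finger_gap: 0.148
grip_force: 45.9
```

Run:
```python
from p import *
s=res['spatula']; b=bay('spat'); t=res['big_tray'][2]+np.pi/2; plan((s[0],s[1],.1,t),(*b,.1,t),(*b,.008,t))
print(env.observe()['ft_force'])
```

```text
t 28.95 p [ 0.4324 -0.0391  0.0039] th -0.117 tilt -1.0 gap 12.6 f 45.9 q7 -1.77
-> rz -12.43 | shift [ 0.05 -0.01 -3.84] = 4 x [ 0.01 -0.   -0.96]
-> rz -0.00 | shift [13.55  3.22 -0.  ] = 14 x [ 0.97  0.23 -0.  ]
-> rz -0.00 | shift [0.   0.   3.68] = 4 x [0.   0.   0.92]
[-5.08415055e-01  5.73556050e-03  7.72216565e+00]
```

Call:
step_arm([
  {"jaw":-1,"dx":0,"dy":0,"dz":-0.9,"rx":0,"ry":0,"rz":0},
  {"jaw":-1,"dx":0,"dy":0,"dz":-1,"rx":0,"ry":0,"rz":0},
  {"jaw":-1,"dx":0,"dy":0,"dz":-1,"rx":0,"ry":0,"rz":0},
  {"jaw":-1,"dx":0,"dy":0,"dz":-1,"rx":0,"ry":0,"rz":-0.43},
  {"jaw":-1,"dx":0,"dy":0,"dz":0,"rx":0,"ry":0,"rz":-0.8},
  {"jaw":-1,"dx":0,"dy":0,"dz":0,"rx":0,"ry":0,"rz":-0.8},
  {"jaw":-1,"dx":0,"dy":0,"dz":0,"rx":0,"ry":0,"rz":-0.8},
  {"jaw":-1,"dx":0,"dy":0,"dz":0,"rx":0,"ry":0,"rz":-0.8},
  {"jaw":-1,"dx":0,"dy":0,"dz":0,"rx":0,"ry":0,"rz":-0.8},
  {"jaw":-1,"dx":0,"dy":0,"dz":0,"rx":0,"ry":0,"rz":-0.8},
  {"jaw":-1,"dx":0,"dy":0,"dz":0,"rx":0,"ry":0,"rz":-0.8},
  {"jaw":-1,"dx":0,"dy":0,"dz":0,"rx":0,"ry":0,"rz":-0.8},
  {"jaw":-1,"dx":0,"dy":0,"dz":0,"rx":0,"ry":0,"rz":-0.8},
  {"jaw":-1,"dx":0,"dy":0,"dz":0,"rx":0,"ry":0,"rz":-0.8},
  {"jaw":-1,"dx":0,"dy":0,"dz":0,"rx":0,"ry":0,"rz":-0.8},
  {"jaw":-1,"dx":0,"dy":0,"dz":0,"rx":0,"ry":0,"rz":-0.8},
  {"jaw":-1,"dx":0,"dy":0,"dz":0,"rx":0,"ry":0,"rz":-0.8},
  {"jaw":-1,"dx":0,"dy":0,"dz":0,"rx":0,"ry":0,"rz":-0.8},
  {"jaw":-1,"dx":0,"dy":0,"dz":0,"rx":0,"ry":0,"rz":-0.8},
])

```text
time_s: 30.85
ee_pos: [0.4317, -0.0391, 0.1008]
tool_rot: [0.0, 0.64, 0.768, 0.0]
ft_force: [-0.2, 0.4, -0.2]
finger_gap: 0.149
grip_force: 45.0
```

Run:
```python
from p import *
b=bay('spat'); t=res['big_tray'][2]+np.pi/2; plan((*b,.1,t),(*b,.0085,t))
```

```text
t 30.85 p [ 0.4317 -0.0391  0.1008] th 1.753 tilt -1.0 gap 12.7 f 45.0 q7 -0.04
-> rz 0.04 | shift [13.59  3.23  0.03] = 14 x [0.97 0.23 0.  ]
-> rz -0.00 | shift [0.   0.   3.66] = 4 x [0.   0.   0.91]
```

Call:
step_arm([
  {"jaw":-1,"dx":0.97,"dy":0.23,"dz":0,"rx":0,"ry":0,"rz":0},
  {"jaw":-1,"dx":0.97,"dy":0.23,"dz":0,"rx":0,"ry":0,"rz":0},
  {"jaw":-1,"dx":0.97,"dy":0.23,"dz":0,"rx":0,"ry":0,"rz":0},
  {"jaw":-1,"dx":0.97,"dy":0.23,"dz":0,"rx":0,"ry":0,"rz":0},
  {"jaw":-1,"dx":0.97,"dy":0.23,"dz":0,"rx":0,"ry":0,"rz":0},
  {"jaw":-1,"dx":0.97,"dy":0.23,"dz":0,"rx":0,"ry":0,"rz":0},
  {"jaw":-1,"dx":0.97,"dy":0.23,"dz":0,"rx":0,"ry":0,"rz":0},
  {"jaw":-1,"dx":0.97,"dy":0.23,"dz":0,"rx":0,"ry":0,"rz":0},
  {"jaw":-1,"dx":0.97,"dy":0.23,"dz":0,"rx":0,"ry":0,"rz":0},
  {"jaw":-1,"dx":0.97,"dy":0.23,"dz":0,"rx":0,"ry":0,"rz":0},
  {"jaw":-1,"dx":0.97,"dy":0.23,"dz":0,"rx":0,"ry":0,"rz":0},
  {"jaw":-1,"dx":0.97,"dy":0.23,"dz":0,"rx":0,"ry":0,"rz":0},
  {"jaw":-1,"dx":0.97,"dy":0.23,"dz":0,"rx":0,"ry":0,"rz":0},
  {"jaw":-1,"dx":0.97,"dy":0.23,"dz":0,"rx":0,"ry":0,"rz":0},
  {"jaw":-1,"dx":0,"dy":0,"dz":0.9,"rx":0,"ry":0,"rz":0},
  {"jaw":-1,"dx":0,"dy":0,"dz":0.9,"rx":0,"ry":0,"rz":0},
  {"jaw":-1,"dx":0,"dy":0,"dz":0.7,"rx":0,"ry":0,"rz":0},
  {"jaw":-1,"dx":0,"dy":0,"dz":0,"rx":0,"ry":0,"rz":0},
])

```text
time_s: 32.65
ee_pos: [0.4499, 0.3083, 0.0361]
tool_rot: [-0.0, 0.642, 0.767, -0.002]
ft_force: [-0.6, 0.6, -0.7]
finger_gap: 0.15
grip_force: 45.0
```

Run:
```python
from p import *
b=bay('spat'); t=res['big_tray'][2]+np.pi/2; plan((*b,.0085,t))
ci,im=look('wrist'); cv2.imwrite('pics/w5.png',im[:,:,::-1])
```

```text
t 32.65 p [0.4499 0.3083 0.0361] th 1.748 tilt -1.0 gap 12.8 f 45.0 q7 -0.85
-> rz 0.00 | shift [0.04 0.07 1.11] = 2 x [0.02 0.04 0.55]
```

View pics/w5.png

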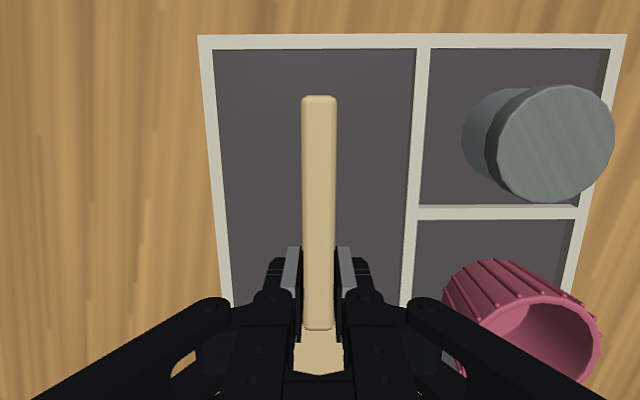

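Call:
step_arm([
  {"jaw":-1,"dx":0.04,"dy":0.07,"dz":0.7,"rx":0,"ry":0,"rz":0},
  {"jaw":-1,"dx":0,"dy":0,"dz":0.4,"rx":0,"ry":0,"rz":0},
  {"jaw":-1,"dx":0,"dy":0,"dz":0,"rx":0,"ry":0,"rz":0},
])

```text
time_s: 33.0
ee_pos: [0.4524, 0.3103, 0.0102]
tool_rot: [-0.0, 0.642, 0.767, -0.001]
ft_force: [-0.0, -1.0, -0.3]
finger_gap: 0.147
grip_force: 45.0
```

Run:
```python
from p import *
b=bay('spat'); t=res['big_tray'][2]+np.pi/2; plan((*b,.0083,t)); print(env.observe()['ft_force'])
```

```text
t 33.0 p [0.4524 0.3103 0.0102] th 1.748 tilt -1.0 gap 12.5 f 45.0 q7 -0.87
-> rz 0.00 | shift [-0.02 -0.04  0.07] = 1 x [-0.02 -0.04  0.07]
[-0.04679045 -1.0022082  -0.29258966]
```

Lower by 2 mm, release, lift and move off toward the centre, clear of everything.

Call:
step_arm([
  {"jaw":-1,"dx":0,"dy":0,"dz":0.07,"rx":0,"ry":0,"rz":0},
  {"jaw":-1,"dx":0,"dy":0,"dz":0,"rx":0,"ry":0,"rz":0},
  {"jaw":-0.3,"dx":0,"dy":0,"dz":0,"rx":0,"ry":0,"rz":0},
  {"jaw":-0.3,"dx":0,"dy":0,"dz":0,"rx":0,"ry":0,"rz":0},
  {"jaw":-0.3,"dx":0,"dy":0,"dz":0,"rx":0,"ry":0,"rz":0},
  {"jaw":-0.3,"dx":0,"dy":0,"dz":-0.5,"rx":0,"ry":0,"rz":0},
  {"jaw":-0.3,"dx":0,"dy":0,"dz":-1,"rx":0,"ry":0,"rz":0},
  {"jaw":-0.3,"dx":0,"dy":0,"dz":-1,"rx":0,"ry":0,"rz":0},
  {"jaw":-0.3,"dx":0,"dy":0,"dz":-1,"rx":0,"ry":0,"rz":0},
  {"jaw":-0.3,"dx":0,"dy":0,"dz":-1,"rx":0,"ry":0,"rz":0},
  {"jaw":-0.3,"dx":-1,"dy":0,"dz":-0.5,"rx":0,"ry":0,"rz":0},
  {"jaw":-0.3,"dx":-1,"dy":0,"dz":-0.5,"rx":0,"ry":0,"rz":0},
  {"jaw":-0.3,"dx":-1,"dy":0,"dz":0,"rx":0,"ry":0,"rz":0},
  {"jaw":-0.3,"dx":-1,"dy":0,"dz":0,"rx":0,"ry":0,"rz":0},
  {"jaw":-0.3,"dx":-1,"dy":0,"dz":0,"rx":0,"ry":0,"rz":0},
  {"jaw":-0.3,"dx":-1,"dy":0,"dz":0,"rx":0,"ry":0,"rz":0},
  {"jaw":-0.3,"dx":-1,"dy":0,"dz":0,"rx":0,"ry":0,"rz":0},
  {"jaw":-0.3,"dx":-1,"dy":0,"dz":0,"rx":0,"ry":0,"rz":0},
  {"jaw":-0.3,"dx":-1,"dy":0,"dz":0,"rx":0,"ry":0,"rz":0},
  {"jaw":-0.3,"dx":-1,"dy":0,"dz":0,"rx":0,"ry":0,"rz":0},
])

```text
time_s: 35.0
ee_pos: [0.4969, 0.0637, 0.1473]
tool_rot: [0.0, 0.642, 0.767, 0.0]
ft_force: [0.3, 0.4, 0.3]
finger_gap: 0.35
grip_force: 0.0
```

Run:
```python
from p import *
plan()
near={'top':dict(spatula=(165,253),large_cup=(179,202),squat_jar=(134,208),small_cup=(488,267),shaker=(459,261)),
'scene':{}}
def tf(n,p):
    x,y,w=res[n]; d=np.array(p[:2])-[x,y]; return np.round([d[0]*np.cos(w)+d[1]*np.sin(w),-d[0]*np.sin(w)+d[1]*np.cos(w)],4)
ci,im=look('top'); cv2.imwrite('pics/t3.png',im[:,:,::-1])
for n,c in near['top'].items():
    m=mask('top',n,c)
    if m is None: print('miss',n); continue
    p,r,i=fit(n,[(ci,m)],.004,[-1.39] if n=='spatula' else None); print(n,p.round(3),i,tf('small_tray' if n in('small_cup','shaker') else 'big_tray',p))
for n,c in dict(cutter=(265,178),egg_cup=(314,225),spoon=(336,146)).items():
    m=mask('top',n,c)
    if m is not None: print(n,fit(n,[(ci,m)],0,[3.07] if n=='spoon' else None)[0].round(3),np.round(res[n],3))
ci,im=look('scene'); cv2.imwrite('pics/s3.png',im[:,:,::-1])
```

```text
t 35.0 p [0.4969 0.0637 0.1473] th 1.748 tilt -1.0 gap 29.7 f 0.0 q7 -0.24
spatula [ 0.456  0.309 -1.39 ] [0.88] [-0.0389 -0.0017]
large_cup [0.552 0.286 0.   ] [0.96] [ 0.0517 -0.0413]
squat_jar [0.533 0.376 0.   ] [0.93] [0.0488 0.051 ]
small_cup [ 0.484 -0.357  0.   ] [0.93] [ 0.0007 -0.0306]
shaker [ 0.489 -0.287  0.   ] [0.93] [-0.0005  0.0392]
egg_cup [ 0.544 -0.016  0.   ] [0.533 0.001 0.   ]
```

View pics/t3.png

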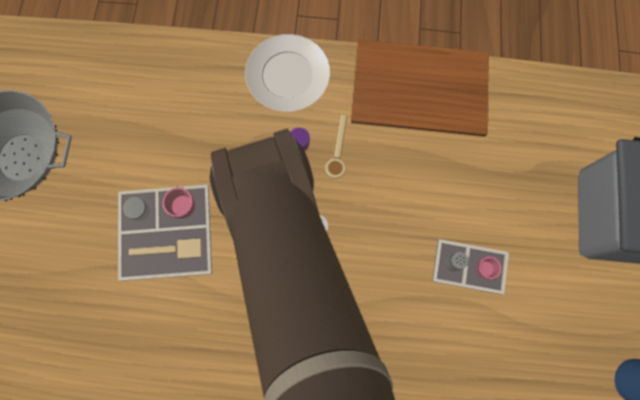

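View pics/s3.png

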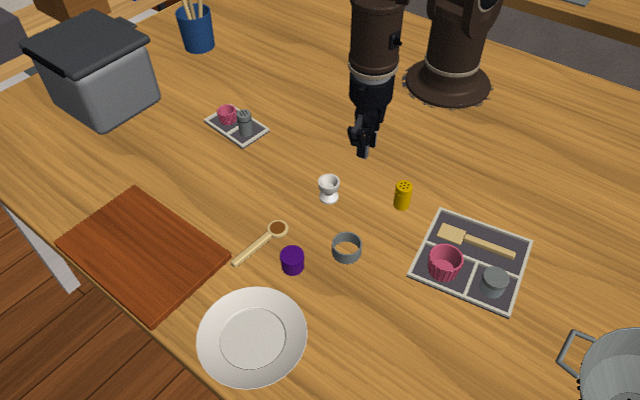

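The scene view shows all five items upright and flat in their bays: spatula at (477,241), large cup (445,262), jar (495,283), small cup (227,115) and shaker (245,123). The cutter (346,248), egg cup (329,189) and spoon (260,243) haven't moved. The egg cup's shifted top-view fit comes from the arm covering part of it. I'm handing in.

```bash
python3 -c "
from station import env
print(env.sign_off())"
```

```text
the job is handed in; nothing more can be done
None
```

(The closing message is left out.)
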